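# Shake-test a sealed optical housing

## Task

Something has come loose inside the longer of the two black sealed optical housings. Pick it up clear of the table, keep it roughly level and shake it gently to and fro along its length, four times or more, so that the piece inside is felt knocking from end to end; then set it down flat in the grey tray of parts for repair, and leave the short housing where it is.

Things in the scene. Friction and masses are not known exactly. Their poses are not given: they have to be found in the camera images.
- housing_center (a point): The longer sealed housing (loose, about 0.4 kg with the piece inside): a black square-section block 90 mm long, 40 mm wide and 44 mm high, with a round steel cap (34 mm across, 12 mm long) closing each end, 114 mm overall; lies flat. This point is its centre, 22 mm above its underside; x runs along its length, y across its 40 mm width, z up.
- slug (a joint): Unseen loose piece (80 g) in the longer housing, sliding along the housing's x axis: 0 at mid-length, stops at +0.014 m (+x end) and -0.014 m. It slides once the housing is tilted some 3 degrees or accelerated lengthwise at 0.5 m/s2: brisk 60 mm strokes of about 0.3 s, or rocking the ends up and down 15 to 20 degrees with a half-second pause each side, carry it from stop to stop.
- tray_in (a point): The grey open tray (fixed to the table): 220 mm along its x, 170 mm along its y, 30 mm high, walls and floor about 4 mm thick. This point is the centre of its inner floor, about 4 mm above the table; z up. The longer housing may lie in it at any heading.
- spare_center (a point): The short sealed housing (loose), to be left alone: the same 40 mm wide, 44 mm high section and end caps, but its block is only 40 mm long (64 mm overall). This point is its centre, 22 mm above its underside; x along its length.
Mind the look-alikes: they are no part of the job. Leave any red look-alike of the part that bears housing_center alone.

How it is judged:
On the way, in this order (a step that is already met when the one before it is completed fails the run):
1. with the long housing held clear of the table, the loose piece inside has run to its +x end (height (world z) of housing_center above 0.06 m and value of joint slug above 0.009 m), for 0.01 s.
2. with the long housing held clear of the table, the loose piece inside has run to its -x end (height (world z) of housing_center above 0.06 m and value of joint slug below -0.009 m), for 0.01 s.
3. with the long housing held clear of the table, the loose piece inside has run to its +x end again (all of step 1), for 0.01 s.
4. with the long housing held clear of the table, the loose piece inside has run to its -x end again (all of step 2), for 0.01 s.
At the end, for the whole second after the job is handed in: The longer housing lies at rest on the tray's floor, right way up and flat within 10 degrees, its centre 14 to 30 mm above the inner floor and within 90 mm (tray x) and 65 mm (tray y) of the tray's centre; the short housing is within 20 mm of where it started (x of housing_center in the frame of tray_in between -0.09 and 0.09 m and y of housing_center in the frame of tray_in between -0.065 and 0.065 m and z of housing_center in the frame of tray_in between 0.014 and 0.03 m and angle between housing_center's own z axis and vertical below 0.17 rad and linear speed of housing below 0.02 m/s and distance of spare_center from where it was at the start of the episode below 0.02 m); the robot touches nothing.
It fails at once if the short housing is displaced by more than 20 mm (distance of spare_center from where it was at the start of the episode above 0.02 m).
It fails at once if the longer housing is tipped more than 45 degrees from level (angle between housing_center's own z axis and vertical above 0.785 rad).
It fails at once if the longer housing is thrown about: moved faster than 1.2 m/s (linear speed of housing above 1.2 m/s).
It also fails if it takes over 48 s, if anything falls off the work surface, if the arm or the gripper's body presses on something with over 40 N, if the wrist force passes 120 N, or if a joint passes its speed limit or range.

## Robot

A 6-joint arm with a two-finger parallel gripper is mounted at the origin on the work surface. World frame = base frame: x ahead of the robot, y to its left, z up, the work surface at z = 0. Lengths are in m, angles in rad, forces in N, time in s.
With the tool pointing down it reaches from about 0.325 to 0.75 m from the base axis. Payload 7.6 kg.
Tool frame: the origin (TCP) lies at the centre of the arm's flange, where the gripper is bolted on; the fingertips stand 173 mm ahead of it and the grasp point (between the pads) lies 155 mm ahead of it; y points along the fingers, z is the direction in which the jaws open and shut, and the axes are right-handed (so a half turn about y gives the same grasp; the last joint's range is limited). The gripper opens to 85 mm and grips with 20 to 120 N. Pads are 22 mm wide; open, the fingers measure 114 mm over their backs; the gripper's body (76 mm by 85 mm) begins 54 mm behind the grasp point. The pads swing forward as they close: fully open they stand 13 mm farther back than shut.
Start: joints at [1.125, 0.052, 1.401, -0, 1.689, -0.07], TCP at [0.193, 0.488, 0.405] pointing down, gripper open.
Joint ranges: [-2.9, 2.9], [-0.91, 2.17], [0.12, 2.37], [-1.06, 4.2], [0.26, 2.73], [-2.93, 2.93]. Speed limits (rad/s): [2.57, 2.57, 3.01, 3.14, 3.14, 3.14].

## Interface

Orientations are given as [roll, pitch, yaw] about the fixed x, y, z axes, in that order (R = Rz(yaw) Ry(pitch) Rx(roll)).
In Python, from plant import * gives the robot as it stands. The module is installed in compiled form; this text tells all that it offers.
- The arm moves only by the tool send_rows, never from a script. Its argument "rows" is a list of rows, each a list of 3 entries, a list of its own where there are three numbers: the shift along the world's x, y, z as a fraction of full scale, then the turn, a rotation vector about the world's x, y, z as a fraction of full scale, then the closure, from 0 (fully open) to 1 (shut). In form: [[[x, y, z], [ax, ay, az], fingers], ...]. A call has 1 to 5 rows; each row is the pose to reach, as a shift and turn from the pose measured when the call began, turning the shorter way round; what a row does not reach only later rows make up. Full scale, the value 1, is 30 cm for a shift and 360 degrees for a turn. A row lasts 1/10 s, in which the tool goes at most 50 mm and 8.59 degrees, less where a joint would pass 70% of its speed; a pose out of reach is approached as far as the arm can. A call with a number of a shift or a turn outside -1 to 1 is refused whole. A call with a gripper value outside its range is refused whole. The fingers move at their own pace and stop on an object; the grip force is fixed at half the most. Time passes only in rows, so rows that repeat a pose let the fingers close. It gives the time, the measured TCP pose, the force and the opening at its end, in the units of the state.
- sense(): the state, without advancing time (a new reading comes with each control period).
- camera(name): name is "scene" or "top" or "wrist"; returns a dict with "frame" (400x640x3 uint8, red, green, blue), "fx", "fy", "cx", "cy" (pixels), "T" (4x4, takes a point from camera to world coordinates); the wrist camera has in their place "mount" (4x4, takes a point from camera to tool coordinates, whose origin is the TCP and whose axes are the tool frame's). Camera axes: x right, y up, looking along -z (the intrinsics and any distortion apply to the point x, -y, -z); pixel columns grow to the right and rows downward; lengths in m; the calibration is good to about 2 mm. A picture is of the moment at which its call begins: read the wrist's pose just before it. There is no depth.
- sign_off(): hands the job in, once; it reports no verdict.
Trained networks look in the newest picture that a camera, given by its name, has taken for a name from the list of things; names that differ only in an ending like _2 or _b are one class to them, and where a whole thing is asked for, a point or a joint stands for the part that bears it (a point fixed in the world has none). Each returns a list of dicts, best first, with "conf" (0 to 1); they miss things now and then, are a little off and sometimes report something else, mostly with a low value. They report only what shows in the picture. A call takes as long as a camera call. They do not tell look-alikes from the thing itself.
- look_for(camera, target): "location" ([column, row] in pixels, amid what is visible of it).
The state is a dict: "time": time; "joint_pos": joint angles; "joint_velocities": joint speeds; "effort": joint torques, N m; "eef_pos": TCP position; "tcp_rot": TCP orientation; "wrist_force": force on the tool from outside, world axes, zero at the start; "wrist_torque": the same for the moment, N m; "grip_width": finger opening in m.
Only numpy, scipy, OpenCV 4.12 (cv2) and the standard library are available. Lean on these libraries where they do the work, as an engineer would, in place of code of your own. Each camera call takes 0.05 s, during which the arm holds its last target.

## Working session

There is one attempt and no reset: what is moved stays moved. The work goes in short steps, Python scripts to look and compute and a tool call to move; the robot and the scene stay as the last step left them, time stands still between calls to the robot, and variables do not carry over. Pictures are saved under pics/ and viewed, and the job is handed in when it is done.

Besides the shell and the picture viewer there is one more tool, called after "Request:" by a JSON object that holds its "fn" and its "kwargs". send_rows: Moves the arm, as the interface text tells. Shift numbers are shares of 30 cm and turn numbers shares of 360 degrees, none past 1 either way. Its arguments: {"type":"object","properties":{"rows":{"type":"array"}},"required":["rows"]}

```bash
mkdir -p pics
python3 - <<'E'
from plant import *
import cv2
s=sense(); print(s)
for n in ["scene","top"]:
    c=camera(n); cv2.imwrite(f"pics/{n}0.png",c["frame"][:,:,::-1])
    print(n,c["fx"],c["fy"],c["cx"],c["cy"],c["T"], [k for k in c])
    for t in ["housing_center","spare_center"]: print(t,look_for(n,t))
    try: print(look_for(n,"tray_in"))
    except Exception as e: print(e)
E
```

```text
{'time': 0.0, 'joint_pos': array([ 1.12472669e+00,  5.28123260e-02,  1.40175102e+00, -1.33595899e-06,
        1.68856982e+00, -7.03365660e-02]), 'joint_velocities': array([-7.36592042e-04, -3.33716146e-03,  1.02838252e-04, -1.44747421e-03,
       -1.56422149e-03,  2.54904681e-05]), 'effort': array([-1.33844110e-04, -3.81662142e+01, -3.60189199e+01, -1.11569605e-04,
        6.07138529e-03,  1.92883670e-05]), 'eef_pos': array([0.19263284, 0.48834549, 0.40387173]), 'tcp_rot': array([-1.57233312e+00,  1.06941091e-04, -3.75733308e-01]), 'wrist_force': array([ 0.29071716, -0.02998745,  0.150569  ]), 'wrist_torque': array([0.05916962, 0.03019015, 0.00169987]), 'grip_width': 0.08517848231638948}
scene 372.67032417432614 372.67032417432614 322.36170819573687 199.54124978770113 [[-0.4000491  -0.65864757  0.63729436  1.17291917]
 [ 0.91639702 -0.29756921  0.26771077  0.27297581]
 [ 0.01331213  0.69111211  0.72262497  0.70343338]
 [ 0.          0.          0.          1.        ]] ['frame', 'fx', 'fy', 'cx', 'cy', 'T']
housing_center [{'location': [409.6, 205.3], 'conf': 0.74}, {'location': [448.6, 296.3], 'conf': 0.65}, {'location': [361.9, 227.7], 'conf': 0.56}]
spare_center [{'location': [329.2, 187.9], 'conf': 0.61}]
[{'location': [230.8, 154.4], 'conf': 0.58}]
top 399.5614076391517 399.5614076391517 315.36378255418384 200.95320106693987 [[ 0.05187437  0.97793135 -0.20238412  0.40936551]
 [-0.99865204  0.05043735 -0.0122548   0.03250298]
 [-0.00177663  0.20274703  0.97922954  1.04602015]
 [ 0.          0.          0.          1.        ]] ['frame', 'fx', 'fy', 'cx', 'cy', 'T']
housing_center [{'location': [239.4, 246.4], 'conf': 0.98}, {'location': [199.0, 158.2], 'conf': 0.71}, {'location': [276.4, 197.2], 'conf': 0.66}]
spare_center [{'location': [320.9, 238.6], 'conf': 0.76}]
[{'location': [444.5, 250.8], 'conf': 0.8}]
```

View pics/scene0.png

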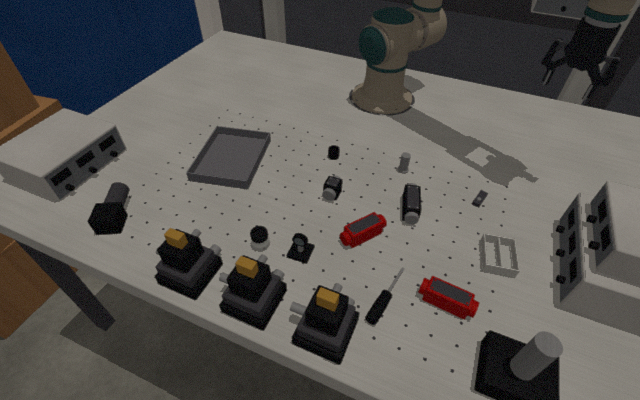

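View pics/top0.png

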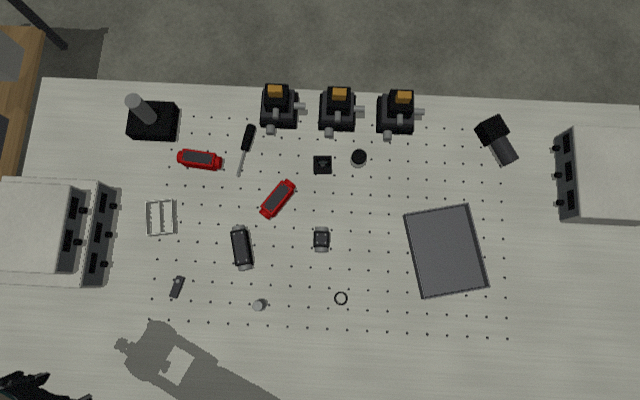

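The top view shows the long black housing at about (242,247), the short one at (321,239), the tray at (446,251), and two red look-alikes at (199,159) and (278,199). Next I'll measure outlines.

```bash
cat > h.py <<'E'
import numpy as np
def ray(c,uv,z):
    d=np.array([(uv[0]-c["cx"])/c["fx"],-(uv[1]-c["cy"])/c["fy"],-1.0])
    T=c["T"]; w=T[:3,:3]@d; o=T[:3,3]
    return o+w*(z-o[2])/w[2]
def proj(c,p):
    q=np.linalg.inv(c["T"])@np.r_[p,1]
    return np.array([c["cx"]+c["fx"]*q[0]/-q[2], c["cy"]-c["fy"]*q[1]/-q[2]])
E
python3 - <<'E'
from plant import *
from h import *
import cv2
c=camera("top"); s=camera("scene")
f=c["frame"]
a=cv2.resize(f[215:280,210:340],None,fx=6,fy=6,interpolation=cv2.INTER_CUBIC); cv2.imwrite("pics/crop1.png",a[:,:,::-1])
a=cv2.resize(s["frame"][170:235,310:440],None,fx=6,fy=6,interpolation=cv2.INTER_CUBIC); cv2.imwrite("pics/crop2.png",a[:,:,::-1])
print("long",ray(c,(242,247),.022),ray(s,(411,203),.022))
print("short",ray(c,(321,239),.022),ray(s,(332.5,187),.022))
for p in [(404,215),(469,204),(489,286),(422,298)]: print("tray corner",ray(c,p,.03))
E
```

```text
long [0.49126449 0.22642772 0.022     ] [0.49105511 0.22886517 0.022     ]
short [0.52216587 0.0256989  0.022     ] [0.51942794 0.02653605 0.022     ]
tray corner [ 0.59420205 -0.18481034  0.03      ]
tray corner [ 0.63180551 -0.35272477  0.03      ]
tray corner [ 0.42602246 -0.39694278  0.03      ]
tray corner [ 0.38833836 -0.23066757  0.03      ]
```

View pics/crop1.png

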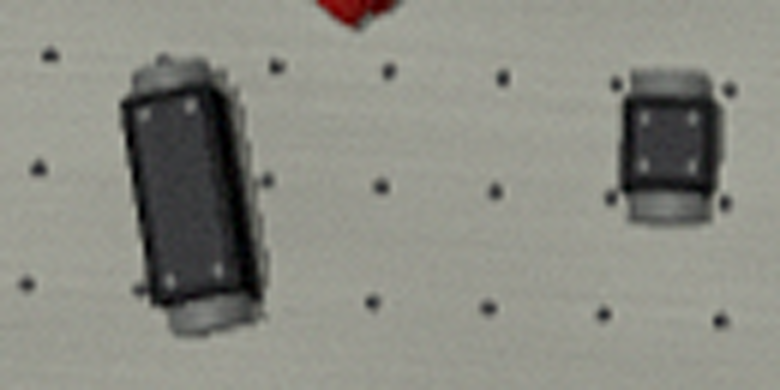

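View pics/crop2.png

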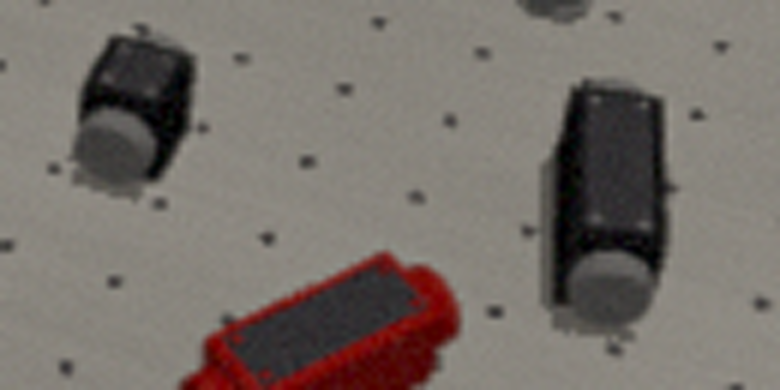

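Run:
```python
from plant import *
from h import *
from scipy.spatial.transform import Rotation as R
c=camera("top"); s=camera("scene")
P=[ray(c,((u+.5)/6-.5+210,(v+.5)/6-.5+215),.044) for u,v in [(144,115),(191,105),(219,270),(170,281)]]
P=np.array(P); print(P, P.mean(0))
ax=(P[0]+P[1]-P[2]-P[3])/2; print("axis deg",np.degrees(np.arctan2(ax[1],ax[0])),np.linalg.norm(ax))
Q=np.array([ray(s,((u+.5)/6-.5+310,(v+.5)/6-.5+170),.044) for u,v in [(597,103),(642,103),(643,228),(592,220)]])
print(Q.mean(0)); ax=(Q[2]+Q[3]-Q[0]-Q[1])/2; print(np.degrees(np.arctan2(ax[1],ax[0])),np.linalg.norm(ax))
t=sense(); M=R.from_euler('xyz',t['tcp_rot']).as_matrix(); print(M); print(t['eef_pos'],t['joint_pos'][5],t['time'])
```

```text
[[0.52159104 0.24640765 0.044     ]
 [0.52681622 0.22707141 0.044     ]
 [0.45892811 0.20934042 0.044     ]
 [0.45337831 0.2292131  0.044     ]] [0.49017842 0.22800815 0.044     ]
axis deg 14.392410895874583 0.07025530339349978
[0.48983662 0.22861865 0.044     ]
13.37956351331807 0.07093200887987325
[[ 9.30219437e-01  2.28703955e-05  3.67003813e-01]
 [-3.67003813e-01  8.61928267e-05  9.30219433e-01]
 [-1.03586097e-05 -9.99999996e-01  8.85717651e-05]]
[0.19266681 0.48836287 0.40473891] -0.07032949963803702 0.6
```

Request:
{"fn": "send_rows", "kwargs": {"rows": [[[0.99,-0.868,-0.35],[0,0,0.0986],0],[[0.99,-0.868,-0.35],[0,0,0.0986],0],[[0.99,-0.868,-0.35],[0,0,0.0986],0],[[0.99,-0.868,-0.35],[0,0,0.0986],0],[[0.99,-0.868,-0.35],[0,0,0.0986],0]]}}

```text
time: 1.1
eef_pos: [0.3607, 0.3414, 0.3457]
tcp_rot: [-1.57, -0.001, 0.249]
wrist_force: [1.0, 0.7, -0.3]
grip_width: 0.0853
```

Request:
{"fn": "send_rows", "kwargs": {"rows": [[[0.431,-0.378,-0.152],[0,0,0],0],[[0.431,-0.378,-0.152],[0,0,0],0],[[0.431,-0.378,-0.152],[0,0,0],0],[[0.431,-0.378,-0.152],[0,0,0],0],[[0.431,-0.378,-0.152],[0,0,0],0]]}}

```text
time: 1.6
eef_pos: [0.4919, 0.2253, 0.2985]
tcp_rot: [-1.571, 0.001, 0.245]
wrist_force: [-0.4, 0.3, -0.0]
grip_width: 0.0852
```

Run:
```python
from plant import *
from h import *
from scipy.spatial.transform import Rotation as R
import cv2
t=sense(); print(t['eef_pos'],t['tcp_rot'],t['joint_pos'],t['wrist_force'])
c=camera("wrist"); cv2.imwrite("pics/w1.png",c["frame"][:,:,::-1])
T=np.eye(4);T[:3,:3]=R.from_euler('xyz',t['tcp_rot']).as_matrix();T[:3,3]=t['eef_pos']
c["T"]=T@c["mount"]
import pickle; pickle.dump(c,open("w1.pkl","wb"))
print(look_for("wrist","housing_center"), proj(c,[.49,.228,.044]))
```

```text
[0.49189415 0.22534404 0.29852384] [-1.57107026e+00  1.23601400e-03  2.44952768e-01] [ 3.61354058e-01  1.56573519e-01  1.50235106e+00 -1.29015762e-04
  1.48392754e+00 -1.45438393e+00] [-0.39396684  0.26240538 -0.03970302]
[{'location': [321.2, 191.7], 'conf': 0.92}, {'location': [241.1, 284.5], 'conf': 0.69}] [323.86685777 202.67231698]
```

View pics/w1.png

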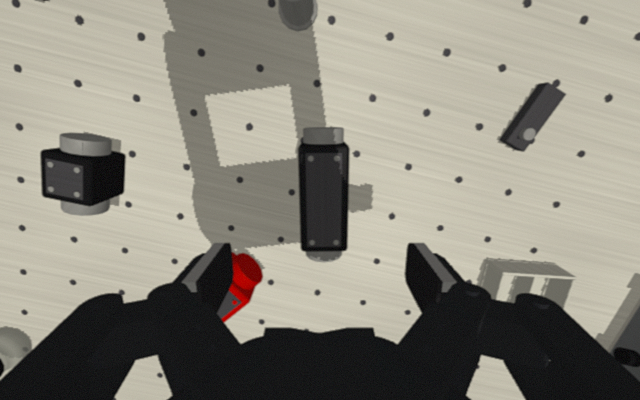

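Request:
{"fn": "send_rows", "kwargs": {"rows": [[[-0.006,0.009,-0.15],[0,0,0],0],[[-0.006,0.009,-0.27],[0,0,0],0],[[-0.006,0.009,-0.35],[0,0,0],0],[[-0.006,0.009,-0.4],[0,0,0],0],[[-0.006,0.009,-0.4],[0,0,0],0]]}}

```text
time: 2.2
eef_pos: [0.4874, 0.231, 0.1784]
tcp_rot: [-1.57, 0.003, 0.249]
wrist_force: [-0.3, 0.0, 0.6]
grip_width: 0.0852
```

Request:
{"fn": "send_rows", "kwargs": {"rows": [[[0,0,0],[0,0,0],1],[[0,0,0],[0,0,0],1],[[0,0,0],[0,0,0],1],[[0,0,0],[0,0,0],1],[[0,0,0],[0,0,0],1]]}}

```text
time: 2.7
eef_pos: [0.488, 0.2311, 0.1801]
tcp_rot: [-1.57, -0.0, 0.249]
wrist_force: [-1.1, -1.6, 6.4]
grip_width: 0.0394
```

Request:
{"fn": "send_rows", "kwargs": {"rows": [[[0,0,0.07],[0,0,0],1],[[0,0,0.18],[0,0,0],1],[[0,0,0.32],[0,0,0],1],[[0,0,0.4],[0,0,0],1],[[0,0,0.4],[0,0,0],1]]}}

```text
time: 3.2
eef_pos: [0.4886, 0.2313, 0.3041]
tcp_rot: [-1.569, -0.007, 0.249]
wrist_force: [1.0, -0.2, -3.0]
grip_width: 0.0395
```

Run:
```python
from plant import *
import cv2
for n in ["wrist","scene"]:
    c=camera(n); cv2.imwrite(f"pics/{n}2.png",c["frame"][:,:,::-1])
t=sense(); print(t)
```

```text
{'time': 3.3, 'joint_pos': array([ 3.73675090e-01,  1.52488049e-01,  1.50632042e+00,  1.03215721e-03,
        1.48409151e+00, -1.44652819e+00]), 'joint_velocities': array([-8.44153933e-05,  3.18571729e-02,  3.24478383e-02,  3.92840942e-04,
        2.25146624e-03,  9.70775409e-04]), 'effort': array([ 1.34309765e-02, -4.49969637e+01, -3.84314597e+01,  7.30530228e-03,
       -1.27066891e-03,  2.65568460e-04]), 'eef_pos': array([0.48772042, 0.23098701, 0.29880212]), 'tcp_rot': array([-1.56993814e+00,  1.42473534e-03,  2.49317511e-01]), 'wrist_force': array([ 0.21673597, -0.55277874, -3.2075449 ]), 'wrist_torque': array([ 0.00889848, -0.00036799, -0.00139155]), 'grip_width': 0.03944643199250229}
```

View pics/wrist2.png

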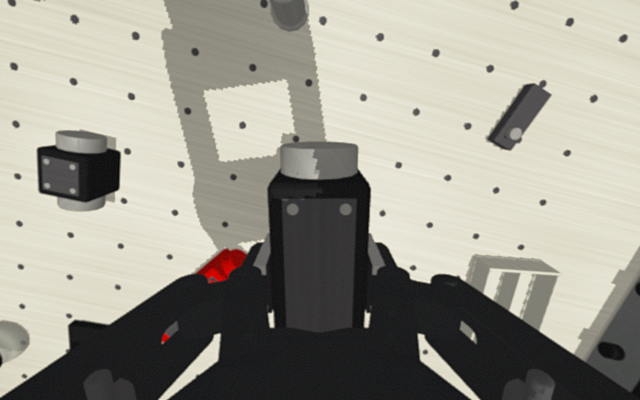

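View pics/scene2.png

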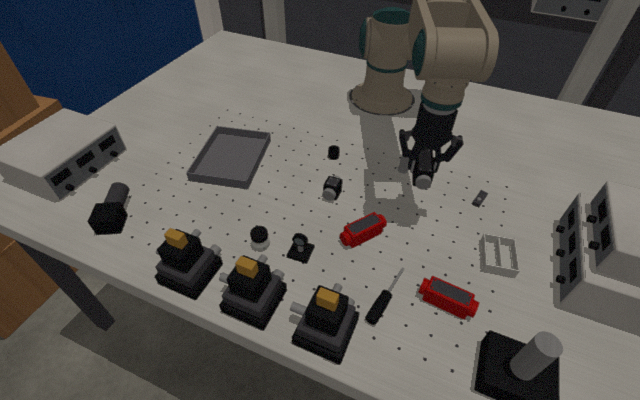

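Held level with the housing centre at about 0.14 m. I'll shake it along its length (heading 14.3°).

Request:
{"fn": "send_rows", "kwargs": {"rows": [[[0.145,0.037,0],[0,0,0],1],[[0.194,0.049,0],[0,0,0],1],[[0.194,0.049,0],[0,0,0],1],[[0.048,0.012,0],[0,0,0],1],[[0,0,0],[0,0,0],1]]}}

```text
time: 3.8
eef_pos: [0.4847, 0.2302, 0.2934]
tcp_rot: [-1.571, 0.013, 0.25]
wrist_force: [-4.7, -0.4, -1.3]
grip_width: 0.0395
```

Request:
{"fn": "send_rows", "kwargs": {"rows": [[[0.145,0.037,0],[0,0,0],1],[[0.194,0.049,0],[0,0,0],1],[[0.194,0.049,0],[0,0,0],1],[[0.048,0.012,0],[0,0,0],1],[[0,0,0],[0,0,0],1]]}}

```text
time: 4.3
eef_pos: [0.4815, 0.2295, 0.289]
tcp_rot: [-1.572, 0.022, 0.25]
wrist_force: [-0.1, -0.4, -3.8]
grip_width: 0.0394
```

Request:
{"fn": "send_rows", "kwargs": {"rows": [[[0.145,0.037,0],[0,0,0],1],[[0.194,0.049,0],[0,0,0],1],[[0.194,0.049,0],[0,0,0],1],[[0.048,0.012,0],[0,0,0],1],[[0,0,0],[0,0,0],1]]}}

```text
time: 4.8
eef_pos: [0.4782, 0.2287, 0.2851]
tcp_rot: [-1.573, 0.031, 0.25]
wrist_force: [-0.0, 0.7, -2.7]
grip_width: 0.0395
```

Request:
{"fn": "send_rows", "kwargs": {"rows": [[[0.145,0.037,0],[0,0,0],1],[[0.194,0.049,0],[0,0,0],1],[[0.194,0.049,0],[0,0,0],1],[[0.048,0.012,0],[0,0,0],1],[[0,0,0],[0,0,0],1]]}}

```text
time: 5.3
eef_pos: [0.4747, 0.2279, 0.2816]
tcp_rot: [-1.573, 0.04, 0.251]
wrist_force: [0.3, 0.8, -2.7]
grip_width: 0.0394
```

Request:
{"fn": "send_rows", "kwargs": {"rows": [[[0.145,0.037,0],[0,0,0],1],[[0.194,0.049,0],[0,0,0],1],[[0.194,0.049,0],[0,0,0],1],[[0.048,0.012,0],[0,0,0],1],[[0,0,0],[0,0,0],1]]}}

```text
time: 5.8
eef_pos: [0.4712, 0.2272, 0.2784]
tcp_rot: [-1.574, 0.048, 0.251]
wrist_force: [-0.5, -0.3, -2.8]
grip_width: 0.0395
```

Run:
```python
from plant import *
import numpy as np
W=[]
for i in range(10):
    camera("top"); t=sense(); W.append(np.r_[t['wrist_force'],t['wrist_torque']])
W=np.array(W); np.set_printoptions(precision=4,suppress=True)
print(W[3:].mean(0),W[3:].std(0)); print(t['eef_pos'],t['tcp_rot'],t['time'])
```

```text
[-0.0246  0.0868 -3.589   0.0047 -0.0402  0.0362] [0.5559 0.4154 0.2472 0.0348 0.0292 0.0414]
[0.475  0.228  0.2816] [-1.5735  0.0398  0.2507] 6.3
```

Torque noise hides the slug's position, so I'll add gentle rocking of about ±17° with pauses. The job description allows this, and it makes sure the piece runs stop to stop.

Request:
{"fn": "send_rows", "kwargs": {"rows": [[[0,0,0.03],[-0.0103,0.0404,0],1],[[0,0,0.03],[-0.0103,0.0404,0],1],[[0,0,0.03],[-0.0103,0.0404,0],1],[[0,0,0.03],[-0.0103,0.0404,0],1],[[0,0,0.03],[-0.0103,0.0404,0],1]]}}

```text
time: 6.8
eef_pos: [0.475, 0.228, 0.2904]
tcp_rot: [-1.573, 0.3, 0.251]
wrist_force: [-0.4, -0.9, -3.0]
grip_width: 0.0394
```

Request:
{"fn": "send_rows", "kwargs": {"rows": [[[0,0,0],[0,0,0],1],[[0,0,0],[0,0,0],1],[[0,0,0],[0,0,0],1],[[0,0,0],[0,0,0],1]]}}

```text
time: 7.2
eef_pos: [0.475, 0.228, 0.2905]
tcp_rot: [-1.573, 0.299, 0.251]
wrist_force: [-0.8, 0.5, -2.4]
grip_width: 0.0393
```

Request:
{"fn": "send_rows", "kwargs": {"rows": [[[0,0,0],[0.0233,-0.0915,0],1],[[0,0,0],[0.0233,-0.0915,0],1],[[0,0,0],[0.0233,-0.0915,0],1],[[0,0,0],[0.0233,-0.0915,0],1],[[0,0,0],[0.0233,-0.0915,0],1]]}}

```text
time: 7.7
eef_pos: [0.4743, 0.2279, 0.2906]
tcp_rot: [-1.574, -0.295, 0.251]
wrist_force: [0.4, -1.0, -3.4]
grip_width: 0.0396
```

Request:
{"fn": "send_rows", "kwargs": {"rows": [[[0,0,0],[0,0,0],1],[[0,0,0],[0,0,0],1],[[0,0,0],[0,0,0],1],[[0,0,0],[0,0,0],1]]}}

```text
time: 8.1
eef_pos: [0.4744, 0.2279, 0.2904]
tcp_rot: [-1.574, -0.294, 0.251]
wrist_force: [-0.6, 0.6, -3.5]
grip_width: 0.0395
```

Request:
{"fn": "send_rows", "kwargs": {"rows": [[[0,0,0],[-0.0233,0.0915,0],1],[[0,0,0],[-0.0233,0.0915,0],1],[[0,0,0],[-0.0233,0.0915,0],1],[[0,0,0],[-0.0233,0.0915,0],1],[[0,0,0],[-0.0233,0.0915,0],1]]}}

```text
time: 8.6
eef_pos: [0.4751, 0.2279, 0.2898]
tcp_rot: [-1.573, 0.302, 0.251]
wrist_force: [0.5, -0.2, -4.4]
grip_width: 0.0395
```

Request:
{"fn": "send_rows", "kwargs": {"rows": [[[0,0,0],[0,0,0],1],[[0,0,0],[0,0,0],1],[[0,0,0],[0,0,0],1],[[0,0,0],[0,0,0],1]]}}

```text
time: 9.0
eef_pos: [0.475, 0.2279, 0.2901]
tcp_rot: [-1.573, 0.3, 0.251]
wrist_force: [-0.3, -0.1, -3.4]
grip_width: 0.0394
```

Request:
{"fn": "send_rows", "kwargs": {"rows": [[[0,0,0],[0.0233,-0.0915,0],1],[[0,0,0],[0.0233,-0.0915,0],1],[[0,0,0],[0.0233,-0.0915,0],1],[[0,0,0],[0.0233,-0.0915,0],1],[[0,0,0],[0.0233,-0.0915,0],1]]}}

```text
time: 9.5
eef_pos: [0.4742, 0.2278, 0.2903]
tcp_rot: [-1.574, -0.295, 0.251]
wrist_force: [-0.8, -0.2, -2.6]
grip_width: 0.0393
```

Request:
{"fn": "send_rows", "kwargs": {"rows": [[[0,0,0],[0,0,0],1],[[0,0,0],[0,0,0],1],[[0,0,0],[0,0,0],1],[[0,0,0],[0,0,0],1]]}}

```text
time: 9.9
eef_pos: [0.4744, 0.2278, 0.2902]
tcp_rot: [-1.574, -0.294, 0.251]
wrist_force: [-0.6, 0.4, -3.4]
grip_width: 0.0395
```

Request:
{"fn": "send_rows", "kwargs": {"rows": [[[0,0,0],[-0.0233,0.0915,0],1],[[0,0,0],[-0.0233,0.0915,0],1],[[0,0,0],[-0.0233,0.0915,0],1],[[0,0,0],[-0.0233,0.0915,0],1],[[0,0,0],[-0.0233,0.0915,0],1]]}}

```text
time: 10.4
eef_pos: [0.4751, 0.2279, 0.2896]
tcp_rot: [-1.573, 0.302, 0.251]
wrist_force: [1.1, 0.3, -4.2]
grip_width: 0.0392
```

Request:
{"fn": "send_rows", "kwargs": {"rows": [[[0,0,0],[0,0,0],1],[[0,0,0],[0,0,0],1],[[0,0,0],[0,0,0],1],[[0,0,0],[0,0,0],1]]}}

```text
time: 10.8
eef_pos: [0.4749, 0.2279, 0.2899]
tcp_rot: [-1.573, 0.301, 0.251]
wrist_force: [-0.2, 0.6, -3.5]
grip_width: 0.0397
```

Run:
```python
from plant import *
import cv2
c=camera("wrist"); cv2.imwrite("pics/wrist3.png",c["frame"][:,:,::-1])
t=sense(); print(t['eef_pos'],t['tcp_rot'],t['time'],t['joint_pos'])
```

```text
[0.47495126 0.22791656 0.28982843] [-1.57307379  0.30103241  0.25068628] 10.85 [ 0.37056042  0.21407724  1.46504776  0.03381734  1.76162053 -1.44985722]
```

View pics/wrist3.png

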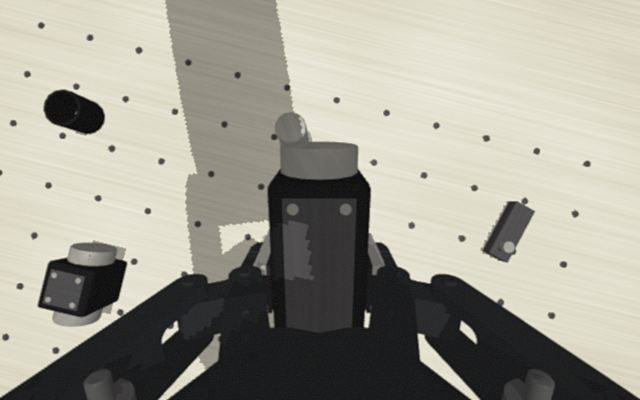

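Request:
{"fn": "send_rows", "kwargs": {"rows": [[[0,0,0],[0.0233,-0.0915,0],1],[[0,0,0],[0.0233,-0.0915,0],1],[[0,0,0],[0.0233,-0.0915,0],1],[[0,0,0],[0.0233,-0.0915,0],1],[[0,0,0],[0.0233,-0.0915,0],1]]}}

```text
time: 11.35
eef_pos: [0.4742, 0.2278, 0.29]
tcp_rot: [-1.574, -0.294, 0.251]
wrist_force: [-0.5, -0.4, -2.0]
grip_width: 0.0396
```

Request:
{"fn": "send_rows", "kwargs": {"rows": [[[0,0,0],[0,0,0],1],[[0,0,0],[0,0,0],1],[[0,0,0],[0,0,0],1],[[0,0,0],[0,0,0],1]]}}

```text
time: 11.75
eef_pos: [0.4744, 0.2278, 0.2899]
tcp_rot: [-1.574, -0.293, 0.251]
wrist_force: [0.5, -0.3, -3.1]
grip_width: 0.0396
```

Request:
{"fn": "send_rows", "kwargs": {"rows": [[[0,0,0.04],[-0.0116,0.0454,0],1],[[0,0,0.04],[-0.0116,0.0454,0],1],[[0,0,0.04],[-0.0116,0.0454,0],1],[[0,0,0.04],[-0.0116,0.0454,0],1]]}}

```text
time: 12.15
eef_pos: [0.4747, 0.2279, 0.3014]
tcp_rot: [-1.574, -0.002, 0.251]
wrist_force: [-0.6, -0.4, -2.5]
grip_width: 0.0394
```

Request:
{"fn": "send_rows", "kwargs": {"rows": [[[0.006,-0.09,0],[0,0,0],1],[[0.014,-0.22,0],[0,0,0],1],[[0.024,-0.36,0],[0,0,0],1],[[0.034,-0.5,0],[0,0,0],1],[[0.044,-0.64,0],[0,0,0],1]]}}

```text
time: 12.65
eef_pos: [0.4876, 0.0343, 0.3012]
tcp_rot: [-1.575, -0.005, 0.251]
wrist_force: [1.1, -0.6, -2.9]
grip_width: 0.0394
```

Request:
{"fn": "send_rows", "kwargs": {"rows": [[[0.01,-0.14,0],[0,0,0],1],[[0.02,-0.28,0],[0,0,0],1],[[0.03,-0.42,0],[0,0,0],1],[[0.04,-0.54,0],[0,0,0],1],[[0.045,-0.64,0],[0,0,0],1]]}}

```text
time: 13.15
eef_pos: [0.5008, -0.1596, 0.3011]
tcp_rot: [-1.578, -0.008, 0.25]
wrist_force: [0.2, 0.6, -3.3]
grip_width: 0.0395
```

Request:
{"fn": "send_rows", "kwargs": {"rows": [[[0.01,-0.14,0],[0,0,0],1],[[0.02,-0.28,0],[0,0,0],1],[[0.03,-0.39,0],[0,0,0],1],[[0.031,-0.438,0],[0,0,0],1],[[0.031,-0.438,0],[0,0,0],1]]}}

```text
time: 13.65
eef_pos: [0.5097, -0.2925, 0.3005]
tcp_rot: [-1.579, -0.008, 0.248]
wrist_force: [-0.1, 0.1, -3.5]
grip_width: 0.0392
```

Run:
```python
from plant import *
import cv2
for n in ["wrist","top"]:
    c=camera(n); cv2.imwrite(f"pics/{n}4.png",c["frame"][:,:,::-1])
t=sense(); print(t['eef_pos'],t['tcp_rot'],t['time'],t['joint_pos'])
```

```text
[ 0.51007513 -0.29034485  0.30069696] [-1.57790863 -0.00804764  0.25026691] 13.75 [-5.80600823e-01  2.76604007e-01  1.35917086e+00  1.15106854e-03
  1.49513931e+00 -2.40171632e+00]
```

View pics/wrist4.png

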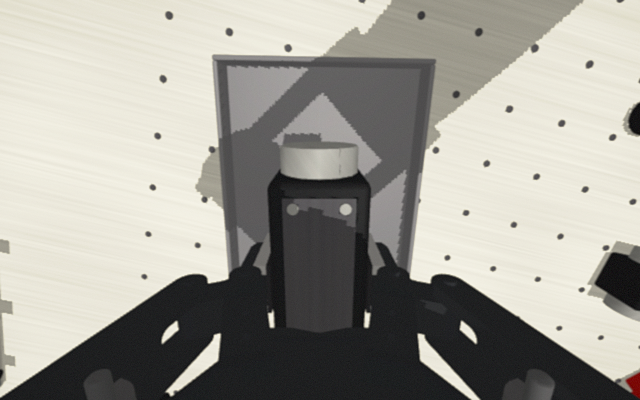

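View pics/top4.png

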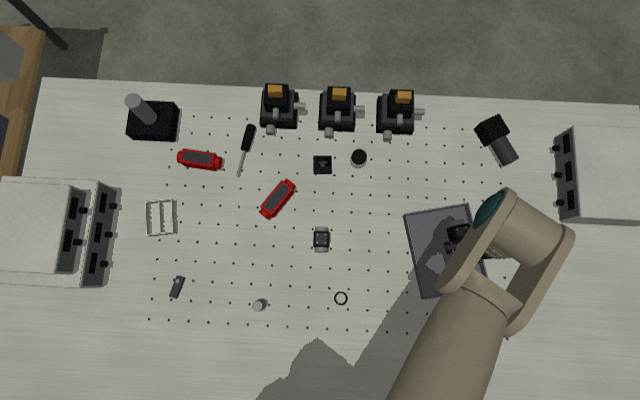

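The housing is centred over the tray and aligned with it; the short housing is still at (321,239). Lowering now.

Request:
{"fn": "send_rows", "kwargs": {"rows": [[[0,0,-0.1],[0,0,0],1],[[0,0,-0.2],[0,0,0],1],[[0,0,-0.29],[0,0,0],1],[[0,0,-0.35],[0,0,0],1],[[0,0,-0.37],[0,0,0],1]]}}

```text
time: 14.25
eef_pos: [0.5097, -0.2884, 0.1873]
tcp_rot: [-1.575, -0.006, 0.252]
wrist_force: [-0.1, -0.4, -2.2]
grip_width: 0.0392
```

Request:
{"fn": "send_rows", "kwargs": {"rows": [[[0,0,-0.006],[0,0,0],1],[[0,0,-0.008],[0,0,0],1]]}}

```text
time: 14.45
eef_pos: [0.5101, -0.2878, 0.1856]
tcp_rot: [-1.576, -0.007, 0.253]
wrist_force: [-0.2, -0.2, -3.0]
grip_width: 0.0394
```

Request:
{"fn": "send_rows", "kwargs": {"rows": [[[0,0,-0.004],[0,0,0],1],[[0,0,-0.006],[0,0,0],1]]}}

```text
time: 14.65
eef_pos: [0.5104, -0.2878, 0.1849]
tcp_rot: [-1.577, -0.008, 0.253]
wrist_force: [-1.0, -0.6, -3.3]
grip_width: 0.0394
```

Request:
{"fn": "send_rows", "kwargs": {"rows": [[[0,0,-0.006],[0,0,0],1],[[0,0,-0.006],[0,0,0],1]]}}

```text
time: 14.85
eef_pos: [0.5106, -0.2878, 0.1843]
tcp_rot: [-1.578, -0.008, 0.253]
wrist_force: [-2.8, 2.4, 4.2]
grip_width: 0.0393
```

Contact: the force went from -3 to +4 N. Release.

Request:
{"fn": "send_rows", "kwargs": {"rows": [[[0,0,0],[0,0,0],0],[[0,0,0],[0,0,0],0],[[0,0,0],[0,0,0],0],[[0,0,0],[0,0,0],0],[[0,0,0],[0,0,0],0]]}}

```text
time: 15.35
eef_pos: [0.5106, -0.2879, 0.1843]
tcp_rot: [-1.578, -0.008, 0.253]
wrist_force: [-0.8, -0.1, 0.1]
grip_width: 0.0855
```

Request:
{"fn": "send_rows", "kwargs": {"rows": [[[0,0,0.06],[0,0,0],0],[[0,0,0.2],[0,0,0],0],[[0,0,0.35],[0,0,0],0],[[0,0,0.5],[0,0,0],0],[[0,0,0.5],[0,0,0],0]]}}

```text
time: 15.85
eef_pos: [0.5113, -0.2883, 0.3426]
tcp_rot: [-1.588, -0.018, 0.253]
wrist_force: [0.4, -0.3, 0.5]
grip_width: 0.0853
```

Request:
{"fn": "send_rows", "kwargs": {"rows": [[[-0.2,0.1,0.1],[0,0,0],0],[[-0.35,0.2,0.2],[0,0,0],0],[[-0.4,0.3,0.25],[0,0,0],0],[[-0.4,0.3,0.25],[0,0,0],0],[[-0.4,0.3,0.25],[0,0,0],0]]}}

```text
time: 16.35
eef_pos: [0.3902, -0.197, 0.4199]
tcp_rot: [-1.591, -0.021, 0.254]
wrist_force: [0.9, -0.6, 0.1]
grip_width: 0.0853
```

Run:
```python
from plant import *
import cv2
for n in ["scene","top"]:
    c=camera(n); cv2.imwrite(f"pics/{n}5.png",c["frame"][:,:,::-1])
    print(look_for(n,"housing_center"),look_for(n,"spare_center"))
t=sense(); print(t['eef_pos'],t['tcp_rot'],t['time'],t['grip_width'],t['wrist_force'])
```

```text
[{'location': [228.9, 152.1], 'conf': 0.91}, {'location': [362.9, 229.3], 'conf': 0.66}, {'location': [449.0, 296.5], 'conf': 0.55}] [{'location': [333.1, 186.6], 'conf': 0.72}]
[{'location': [198.1, 159.6], 'conf': 0.91}, {'location': [278.6, 195.2], 'conf': 0.85}, {'location': [445.0, 248.2], 'conf': 0.68}] [{'location': [321.0, 236.9], 'conf': 0.71}]
[ 0.39172533 -0.19882687  0.41643458] [-1.58620426 -0.01602747  0.25290023] 16.65 0.08551669748357521 [ 0.14423032  1.18374092 -0.26129813]
```

View pics/scene5.png

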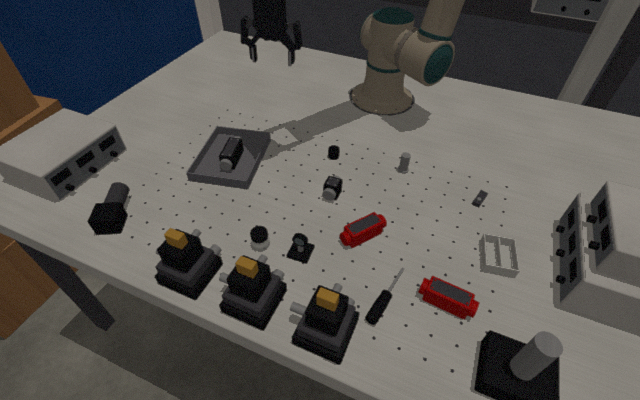

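View pics/top5.png

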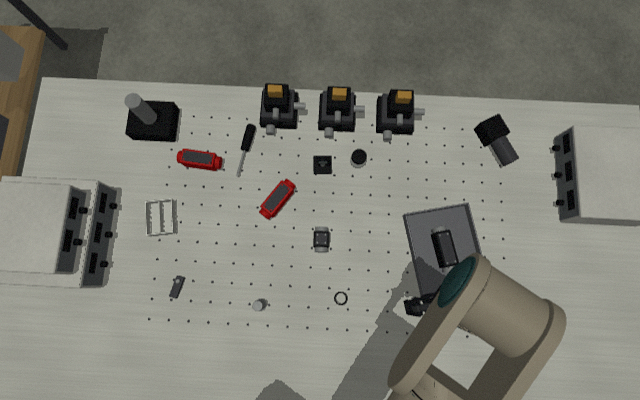

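The long housing lies flat in the middle of the tray, at top (445,249) and scene (231,153). The short housing is unmoved, at top (321,239), and the gripper is clear.

```bash
python3 -c "
from plant import *
print(sign_off())"
```

```text
the job is handed in; nothing more can be done
None
```

I shook the long housing and set it flat in the middle of the grey tray. The job was handed in at about 16.7 s of the 48 s allowed; sign-off reports no verdict.

- **Shake:** I lifted it to about 0.14 m and gave it five 60 mm to-and-fro strokes along its length. I then rocked it about ±17° six times, with pauses of about half a second.
- **Loose piece:** I could not confirm the knocking directly. The wrist torque reading was too noisy (about 0.035 N m, against the roughly 0.011 N m the piece would cause). I added the rocking for this reason: its tilt is well past the 3° at which the piece slides.
- **Level:** By the end of the five strokes the housing had drifted about 2 to 3° off level. I levelled it before placing it.
- **Last checks:** The final pictures show the long housing flat and central in the tray. The short housing is where it started (within about 2 pixels, roughly 5 mm), the red look-alikes are undisturbed, and the gripper is open and well clear. No check failed or disagreed.

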